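# Load the ink cartridge of the date coder through its dust doors

### The job

Load the loose ink cartridge into the date coder: put it nose first into the mouth, push it in through the sprung dust doors and on, gently, until the catches click and it is fully home against the contact pin, with the two doors shut again behind it. Do not force it against the machine, and leave the other things on the table where they are.

Things in the scene. Friction and masses are not known exactly. Their poses are not given: they have to be found in the camera images.
- cartridge_center (a point): Centre, half-way up, of the ink cartridge: a black plastic block 110 mm long (x), 52 wide (y), 32 high, 0.15 to 0.3 kg, loose and flat on the table, a paper label on top. +x is its nose, which tapers in plan over the last 24 mm from 52 to 26 mm wide. 8 to 24 mm ahead of the centre each side has a catch notch 3.5 mm deep. It may be gripped with 25 N.
- mouth (a point): Middle of the coder's mouth, in its front face, 24 mm above the table; +x points straight in, z up. The mouth is 64 mm wide, open from its floor (8 mm above the table) to 44 mm. The date coder is a grey box fixed to the table, 132 mm wide, 232 deep (x 0 to 232), roof at 58 mm, console beyond x = 160 up to 78 mm. The cartridge must never load it with over 32 N.
- door_left (a joint): Left dust door, a thin aluminium leaf 33 mm high and 31 mm wide hung on an upright hinge at the left jamb, 6 mm inside the mouth: 0 rad shut across the mouth, up to 1.55 swung inward. A spring shuts it (0.025 N m shut, 0.06 fully open). It meets its twin in the middle.
- door_right (a joint): Right dust door, as the left one, hung at the right jamb.
- contact_pin (a joint): Sprung contact pin on the hidden back stop, m: 0 out, 0.0065 pressed to its end (1 to 2.6 N). Feel for home: the doors resist with 2 to 8 N, the catches with 5 to 10 N for some 5 mm, then 2 to 4 N for some 8 mm until they click into the notches; within 2 mm more the stop is solid. Home, the cartridge keeps the pin pressed by over 2 mm; if not caught, it does not.
- packet_9: Bystander: flat clear packet of biscuits, 88 x 135 x 13 mm, lying between cartridge and coder; origin at the centre of its underside.
- tally_counter: Bystander: hand tally counter, 26 x 50 x 56 mm; origin at the centre of its underside.
- label_roll: Bystander: roll of labels lying flat, 83 mm across, 30 mm high; origin at the centre of its underside.
- cartridge_tail (a point): Middle of the cartridge's blunt, flat tail face, 55 mm behind its centre, half-way up (16 mm); x points to the nose. The sides of the last 30 mm bear fine grip ribs. Push here with shut fingers for the last part of the way.
- apron (a point): Middle of the top of the flat steel apron before the mouth, 8 mm above the table and level with the floor of the bay; 70 mm long (x, it ends at the mouth), 76 mm wide. The cartridge slides in from here. x points into the coder.
- notch (a point): Middle of the thumb notch in the coder's roof, at roof height (58 mm): 52 mm wide, from the front face 85 mm back, open above and in front. Shut fingers pointing down follow the cartridge's tail through it; they then leave upward, because the doors close round them and never open outward. x points into the coder.
- channel (a point): Where the guides in the bay reach full depth, on its floor, 47 mm behind the mouth: they narrow from 70 mm at 38 mm behind the mouth to a channel 54.5 mm wide from here on. x points in. Deeper, out of sight, sits a back stop with contact pin and two sprung side catches, set for the print position, so different every time: the home cartridge's tail lies 39 to 77 mm inside the mouth.

How it is judged:
On the way:
1. the cartridge stands nose first in the mouth, holding both dust doors open (value of joint each of door_left, door_right above 0.6 rad and x of cartridge_center in the frame of mouth above -0.03 m and angle between the x axis of cartridge_center and the x axis of mouth, either way round below 0.12 rad), for 0.1 s.
At the end, for the whole second after the job is handed in: The cartridge lies flat and straight in the coder (within 0.06 rad), nose first, its centre over 90 mm and its tail under 82 mm inside the mouth, caught so that it keeps the contact pin pressed in by more than 2 mm, and both dust doors are shut (within 0.1 rad) and at rest (value of joint contact_pin above 0.002 m and value of joint each of door_left, door_right below 0.1 rad and x of cartridge_center in the frame of mouth above 0.09 m and x of cartridge_tail in the frame of mouth below 0.082 m and angle between the x axis of cartridge_center and the x axis of mouth, either way round below 0.06 rad and angle between cartridge_center's own z axis and vertical below 0.08 rad and velocity of joint each of door_left, door_right below 0.1 rad/s); the robot touches nothing.
It fails at once if the cartridge is forced against the machine (over 32 N) (contact force between cartridge and coder above 32 N).
It fails at once if a bystander is shifted by more than 30 mm (distance of any of packet_9, tally_counter, label_roll from where it was at the start of the episode above 0.03 m).
It also fails if it takes over 72 s, if anything falls off the work surface, if the arm or the gripper's body presses on something with over 40 N, if the wrist force passes 120 N, or if a joint passes its speed limit or range.

### The arm

A 7-joint arm with a two-finger parallel gripper is mounted at the origin on a cart in front of the work surface, level with it; the furniture and walls round the work are solid. World frame = base frame: x ahead of the robot, y to its left, z up, the work surface at z = 0. Lengths are in m, angles in rad, forces in N, time in s.
With the tool pointing down it reaches from about 0.425 to 0.875 m from the base axis. Payload 4.7 kg.
Tool frame: the origin (TCP) lies at the very end of the fingers, on their centre line; the grasp point (between the pads) lies ctrl.pinch_z behind it (ctrl.pinch_z is the distance from the TCP to the grasp point, in m); x points along the fingers, y is the direction in which the jaws open and shut, and the axes are right-handed (so a half turn about x gives the same grasp; the last joint's range is limited). The gripper opens to 85 mm and grips with 20 to 120 N. Pads are 22 mm wide; open, the fingers measure 114 mm over their backs; the gripper's body (76 mm by 85 mm) begins 54 mm behind the grasp point. The pads swing forward as they close: fully open they stand 13 mm farther back than shut.
Start: joints at [1.215, 0.321, -0.07, 1.45, 0.023, 1.371, -0.057], TCP at [0.235, -0.606, 0.231] pointing down, gripper open.
Joint ranges: [-2.86, 2.86], [-0.3, 2.09], [-1.38, 1.24], [0.06, 2.45], [-1.56, 4.7], [0.09, 2.05], [-2.69, 2.69]. Speed limits (rad/s): [2.57, 2.57, 3.14, 3.14, 3.14, 3.14, 3.14].

### API

Orientations are given as a rotation vector (axis times angle).
In Python, from cell import ctrl, viewer gives the robot as it stands. The module is installed in compiled form; this text tells all that it offers.
- The arm moves only by the shell command python3 -m handwheel 'ROWS' [FORCE]. ROWS is JSON, one flat list of numbers, 7 for each row, row after row: the shift along the tool's x, y, z in cm, then the turn, a rotation vector about the tool's x, y, z in degrees, then the closure, from 0 (fully open) to 1 (shut). In form: [dx, dy, dz, wx, wy, wz, grip, dx, dy, dz, wx, wy, wz, grip, ...]. A call has 1 to 12 rows; each row shifts and turns the pose as measured when the row begins, along the tool's axes as they then stand; what a row does not reach is not made up. A row lasts 1/8 s, in which the tool goes at most 62.5 mm and 10.7 degrees, less where a joint would pass 70% of its speed; a pose out of reach is approached as far as the arm can. A call with a gripper value outside its range is refused whole. The fingers move at their own pace and stop on an object; FORCE is the grip in N (left out, the last holds). Time passes only in rows, so rows that do not move let the fingers close. It gives the time, the measured TCP pose, the force and the opening at its end, in the units of the state.
- ctrl.read_state(): the state, without advancing time (a new reading comes with each control period).
- viewer.get_image(name): name is "scene" or "top" or "wrist"; returns the picture (480x640x3 uint8, blue, green, red); there is no depth.
- viewer.camera_params(name): a dict with "fx", "fy", "cx", "cy" (pixels), "pose" (4x4, takes a point from camera to world coordinates). Camera axes: x right, y down, z forward; pixel columns grow to the right and rows downward; lengths in m; the calibration is good to about 2 mm. A picture is of the moment at which its call begins: read the wrist's pose just before it. camera_params takes no time and is no camera call; for the wrist camera it gives the pose at the moment of the call.
- ctrl.sign_off(): hands the job in, once; it reports no verdict.
The state is a dict: "t": time; "joint_pos": joint angles; "qd": joint speeds; "joint_torque": joint torques, N m; "eef_pos": TCP position; "eef_rot": TCP orientation; "ft_force": force on the tool from outside, world axes, zero at the start; "ft_torque": the same for the moment, N m; "grip_width": finger opening in m.
Only numpy, scipy, OpenCV 4.12 (cv2) and the standard library are available. Lean on these libraries where they do the work, as an engineer would, in place of code of your own. Each camera call takes 0.05 s, during which the arm holds its last target. There are 200 camera calls.

## Working session

There is one attempt and no reset: what is moved stays moved. The work goes in short steps, Python scripts to look and compute and a shell command to move; the robot and the scene stay as the last step left them, time stands still between calls to the robot, and variables do not carry over. Pictures are saved under pics/ and viewed, about 8 in all and at most 12, crops included, and the job is handed in when it is done.

```bash
mkdir -p pics
cat > h.py <<'E'
import cv2,numpy as np
from scipy.spatial.transform import Rotation as R
from cell import ctrl,viewer
def snap(n,f):
    p=viewer.camera_params(n); im=viewer.get_image(n); cv2.imwrite('pics/'+f,im); np.save('pics/'+f+'.npy',p); return im,p
def px(p,u,v,z):
    T=np.array(p['pose']); d=T[:3,:3]@np.array([(u-p['cx'])/p['fx'],(v-p['cy'])/p['fy'],1]); return T[:3,3]+d*(z-T[2,3])/d[2]
def load(f): return np.load('pics/'+f+'.npy',allow_pickle=True).item()
def proj(p,X):
    T=np.array(p['pose']); c=T[:3,:3].T@(np.array(X)-T[:3,3]); return p['fx']*c[0]/c[2]+p['cx'],p['fy']*c[1]/c[2]+p['cy']
E
python3 - <<'E'
from h import *
snap('top','top1.png'); snap('scene','scene1.png')
s=ctrl.read_state(); print(s, ctrl.pinch_z); print(R.from_rotvec(s['eef_rot']).as_matrix().round(3))
E
```

```text
{'t': 0.1, 'joint_pos': array([ 1.21508752,  0.32175543, -0.07006255,  1.45154129,  0.02258326,
        1.37076703, -0.05693324]), 'qd': array([ 0.00013464,  0.00023088,  0.00102863, -0.00529126, -0.00049771,
       -0.0002965 , -0.00048875]), 'joint_torque': array([ 4.85837154e-05, -4.94880152e+01, -3.84051539e-01, -3.15209699e+01,
        1.28983860e-02,  7.44556775e-03, -1.50475336e-05]), 'eef_pos': array([ 0.23471525, -0.60564472,  0.2303343 ]), 'eef_rot': array([ 2.01976286,  0.37950615, -2.02056323]), 'ft_force': array([ 0.14109371, -0.24362051, -0.69018572]), 'ft_torque': array([0.03312291, 0.04959556, 0.00598079]), 'grip_width': 0.08532069765138255} 0.0187
[[-0.001  0.361 -0.932]
 [ 0.002 -0.932 -0.361]
 [-1.    -0.002  0.   ]]
```

View pics/top1.png

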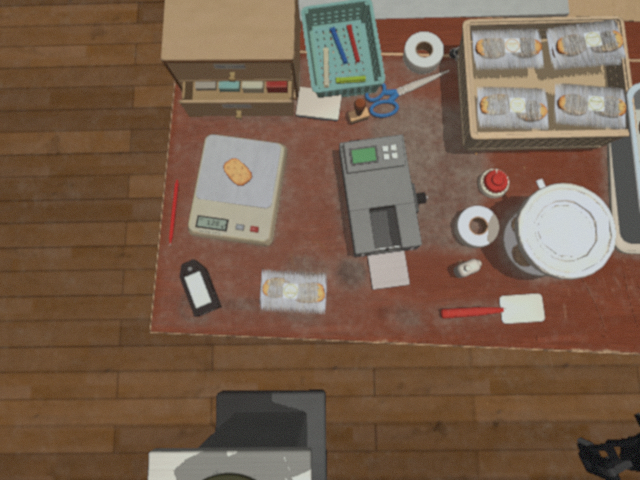

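View pics/scene1.png

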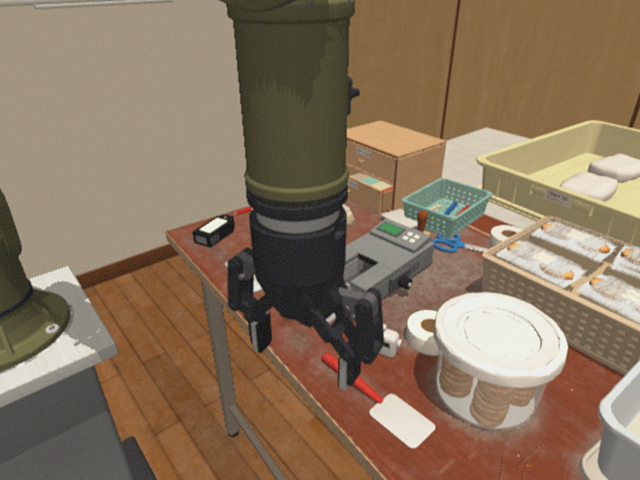

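The top view shows the cartridge at about (200,288) with its nose up, the coder at (380,195), the apron at (388,270) and the packet at (293,291). I'll enlarge this area.

Run:
```python
from h import *
im=cv2.imread('pics/top1.png'); 
a=cv2.resize(im[250:325,170:230],None,fx=6,fy=6,interpolation=3); b=cv2.resize(im[190:300,335:435],None,fx=4,fy=4,interpolation=3)
c=np.zeros((450,770,3),np.uint8); c[:450,:360]=a; c[:440,365:765]=b; cv2.imwrite('pics/c1.png',c)
p=load('top1.png'); print(p); print(px(p,200,288,.032),px(p,385,250,.058),px(p,388,270,.008),px(p,293,291,.013))
```

```text
{'fx': 470.05745107782207, 'fy': 470.05745107782207, 'cx': 320.5481598487819, 'cy': 241.63691722165333, 'pose': array([[-0.01321137, -0.98653655,  0.16300645,  0.40234757],
       [-0.99964765,  0.01678464,  0.02056327, -0.20547324],
       [-0.02302242, -0.16267735, -0.98641069,  0.97006778],
       [ 0.        ,  0.        ,  0.        ,  1.        ]])}
[0.46738264 0.05676028 0.032     ] [ 0.53435473 -0.31226474  0.058     ] [ 0.50012364 -0.32277593  0.008     ] [ 0.45982023 -0.12820148  0.013     ]
```

View pics/c1.png

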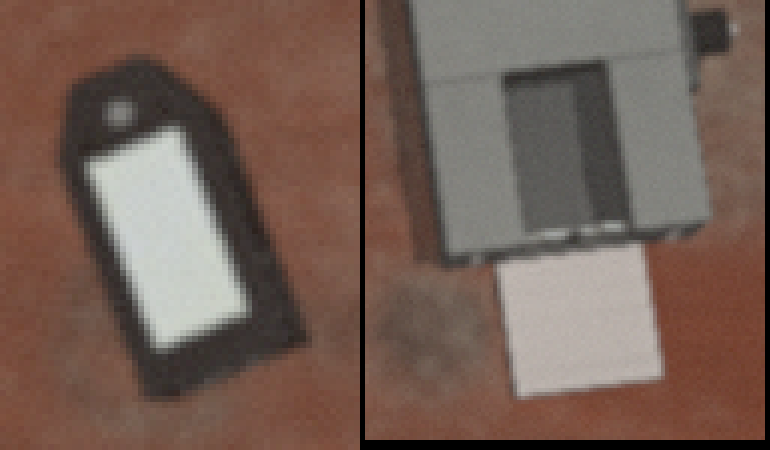

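Run:
```python
from h import *
p=load('top1.png')
A=[px(p,170+x/6,250+y/6,.032) for x,y in [(85,160),(180,125),(247,313),(157,350)]]
A=np.array(A); print('label',A.round(4)); print(A.mean(0), np.linalg.norm(A[0]-A[3]),np.linalg.norm(A[0]-A[1]))
d=(A[0]+A[1]-A[2]-A[3]); print('axis deg',np.degrees(np.arctan2(d[1],d[0])))
T=np.array([px(p,170+x/6,250+y/6,.032) for x,y in [(140,60),(65,95),(140,385),(300,335)]]);print('cart outline top',T.round(4))
B=np.array([px(p,335+(x-365)/4,190+y/4,.008) for x,y in [(518,397),(663,377),(497,262),(645,243)]]); print('apron',B.round(4),B.mean(0))
d=B[2]+B[3]-B[0]-B[1]; print(np.degrees(np.arctan2(d[1],d[0])),np.linalg.norm(d)/2); d=B[0]-B[1]; print(np.degrees(np.arctan2(d[1],d[0]))-90,np.linalg.norm(d))
C=np.array([px(p,335+(x-365)/4,190+y/4,.058) for x,y in [(443,253),(708,217),(503,77),(608,62),(635,222)]]); print('roof',C.round(4))
d=C[0]-C[1]; print(np.degrees(np.arctan2(d[1],d[0]))-90,np.linalg.norm(d),C[:2].mean(0))
```

```text
label [[0.4906 0.0895 0.032 ]
 [0.5019 0.0578 0.032 ]
 [0.4389 0.0336 0.032 ]
 [0.4271 0.0633 0.032 ]]
[0.46463527 0.06101594 0.032     ] 0.0686578339073102 0.033660316112621956
axis deg 21.719518391539964
cart outline top [[0.5241 0.072  0.032 ]
 [0.5126 0.097  0.032 ]
 [0.4157 0.0686 0.032 ]
 [0.4314 0.0157 0.032 ]]
apron [[ 0.4613 -0.2914  0.008 ]
 [ 0.4703 -0.3653  0.008 ]
 [ 0.5307 -0.2828  0.008 ]
 [ 0.5393 -0.3591  0.008 ]] [ 0.50042753 -0.32467016  0.008     ]
6.109475592088771 0.06961637251544964
6.989165699345648 0.07448047197763547
roof [[ 0.5289 -0.2526  0.058 ]
 [ 0.5446 -0.3824  0.058 ]
 [ 0.6166 -0.2845  0.058 ]
 [ 0.6232 -0.3367  0.058 ]
 [ 0.5427 -0.3467  0.058 ]]
6.86842289353082 0.13073644702148463 [ 0.53673852 -0.31746607  0.058     ]
```

```bash
python3 -m handwheel '[0,-3.9,-4,0,0,0,0, 0,-3.9,-4,0,0,0,0, 0,-3.9,-4,0,0,0,0, 0,-3.9,-4,0,0,0,0, 0,-3.9,-4,0,0,0,0, 0,-3.9,-4,0,0,0,0, 0,-3.9,-4,0,0,0,0]' 25; python3 -m handwheel '[0,-4.4,-2.4,0,0,0,0, 0,-4.4,-2.4,0,0,0,0, 0,-4.4,-2.4,0,0,0,0, 0,-4.4,-2.4,0,0,0,0, 0,-4.4,-2.4,0,0,0,0, 0,-4.4,-2.4,0,0,0,0, 0,0,0,0,0,0,0]'
python3 - <<'E'
from h import *
s=ctrl.read_state(); print(R.from_rotvec(s['eef_rot']).as_matrix().round(3)); snap('wrist','w1.png')
E
```

```text
t: 0.98
eef_pos: [0.3984, -0.2426, 0.2264]
eef_rot: [2.023, 0.374, -2.031]
ft_force: [1.1, -0.2, -0.1]
grip_width: 0.085
t: 1.85
eef_pos: [0.4392, 0.0707, 0.2262]
eef_rot: [2.017, 0.383, -2.026]
ft_force: [1.2, -0.9, -0.1]
grip_width: 0.0856
[[-0.005  0.361 -0.932]
 [ 0.004 -0.932 -0.361]
 [-1.    -0.005  0.003]]
```

View pics/w1.png

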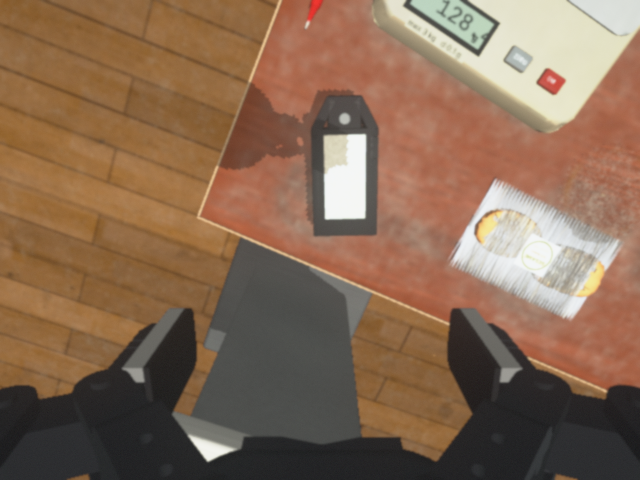

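The wrist view shows the cartridge nearly aligned with the tool: nose at (345,96), tail edge (314,235)–(377,235), label (323,135)–(366,219). The packet is clear, to the right.

Run:
```python
from h import *
p=load('w1.png'); s=ctrl.read_state(); print(np.array(p['pose']).round(3),p['fx'])
f=lambda L,z:np.array([px(p,u,v,z) for u,v in L])
L=f([(323,135),(365,134),(366,219),(325,220)],.032); d=L[0]+L[1]-L[2]-L[3]
print('label',L.mean(0),np.degrees(np.arctan2(d[1],d[0])))
for z in (.032,0):
  Q=f([(314,235),(377,235),(330,96),(361,96)],z); print(z,Q.round(4),np.linalg.norm(Q[0]-Q[1]),np.linalg.norm(Q[:2].mean(0)-Q[2:].mean(0)),Q.mean(0))
  d=Q[2]+Q[3]-Q[0]-Q[1]; print(np.degrees(np.arctan2(d[1],d[0])))
Rm=R.from_rotvec(s['eef_rot']).as_matrix()
yaw=np.radians(21.5);C=Q.mean(0)
```

```text
[[ 0.361 -0.893 -0.268  0.507]
 [-0.933 -0.347 -0.098  0.096]
 [-0.006  0.285 -0.958  0.368]
 [ 0.     0.     0.     1.   ]] 427.2391809043482
label [0.46400572 0.06188383 0.032     ] 23.04497571720425
0.032 [[0.4115 0.0679 0.032 ]
 [0.4303 0.0197 0.032 ]
 [0.5172 0.0953 0.032 ]
 [0.5255 0.0737 0.032 ]] 0.051669566406982295 0.108389751270288 [0.47114074 0.06415243 0.032     ]
22.06092597562273
0 [[0.4025 0.0652 0.    ]
 [0.423  0.0125 0.    ]
 [0.5182 0.0953 0.    ]
 [0.5273 0.0716 0.    ]] 0.05658432136954858 0.11869967072560175 [0.46775771 0.06114011 0.        ]
22.060925975622723
```

```bash
python3 -m handwheel '[3,1.8,1.2,-0.8,0,0,0, 5,0,0,0,0,0,0, 5,0,0,0,0,0,0, 3.5,0,0,0,0,0,0, 0,0,0,0,0,0,0]' 25
python3 - <<'E'
from h import *
s=ctrl.read_state(); Rm=R.from_rotvec(s['eef_rot']).as_matrix(); print(Rm.round(4)); print(100*Rm.T@(np.array([.434,.0495,.005])-s['eef_pos']))
E
```

```text
t: 2.52
eef_pos: [0.4331, 0.0381, 0.0562]
eef_rot: [2.013, 0.377, -2.025]
ft_force: [-0.3, 0.3, 0.5]
grip_width: 0.0855
[[-5.400e-03  3.615e-01 -9.323e-01]
 [-1.500e-03 -9.324e-01 -3.615e-01]
 [-1.000e+00 -6.000e-04  5.600e-03]]
[ 5.12058121 -1.02774799 -0.52683434]
```

```bash
python3 -m handwheel '[1,-1,-0.5,-0.8,0,0,0, 0,0,0,0,0,0,0]'
python3 - <<'E'
from h import *
s=ctrl.read_state(); Rm=R.from_rotvec(s['eef_rot']).as_matrix(); print(Rm.round(4)); print(100*Rm.T@(np.array([.434,.0495,.005])-s['eef_pos']))
E
```

```text
t: 2.78
eef_pos: [0.4359, 0.0488, 0.0477]
eef_rot: [2.009, 0.388, -2.014]
ft_force: [-0.2, 1.0, 0.3]
grip_width: 0.0855
[[-0.0023  0.3731 -0.9278]
 [-0.0022 -0.9278 -0.3731]
 [-1.      0.0012  0.003 ]]
[ 4.2694205 -0.144553   0.1364357]
```

```bash
python3 -m handwheel '[1.5,-0.1,0.1,0,0,0,0, 1.5,0,0,0,0,0,0, 1.2,0,0,0,0,0,0, 0,0,0,0,0,0,0, 0,0,0,0,0,0,1, 0,0,0,0,0,0,1, 0,0,0,0,0,0,1, 0,0,0,0,0,0,1, 0,0,0,0,0,0,1, 0,0,0,0,0,0,1]' 25;  python3 -m handwheel '[-2,0,0,0,0,0,1, -3,0,0,0,0,0,1, -4,0,0,0,0,0,1, 0,0,0,0,0,0,1]'
```

```text
t: 4.03
eef_pos: [0.436, 0.0489, 0.0046]
eef_rot: [2.011, 0.386, -2.01]
ft_force: [-0.8, 0.6, -1.5]
grip_width: 0.0516
t: 4.53
eef_pos: [0.4346, 0.0492, 0.0961]
eef_rot: [2.008, 0.387, -2.013]
ft_force: [0.4, -0.4, -2.7]
grip_width: 0.0515
```

```bash
python3 -m handwheel '[0,4.3,2.1,0,0,0,1, 0,4.3,2.1,0,0,0,1, 0,4.3,2.1,0,0,0,1, 0,4.3,2.1,0,0,0,1, 0,4.3,2.1,0,0,0,1, 0,4.3,2.1,0,0,0,1, 0,4.3,2.1,0,0,0,1, 0,4.3,2.1,0,0,0,1, 0,0,0,7.6,0,0,1, 0,0,0,7.6,0,0,1, 0,0,0,0,0,0,1]'
python3 - <<'E'
from h import *
s=ctrl.read_state(); print(R.from_rotvec(s['eef_rot']).as_matrix().round(3),s['eef_pos'],s['grip_width']); snap('wrist','w2.png')
E
```

```text
t: 5.9
eef_pos: [0.3982, -0.342, 0.0819]
eef_rot: [2.145, 0.13, -2.188]
ft_force: [0.7, 1.0, -2.1]
grip_width: 0.0517
[[-0.02   0.113 -0.993]
 [ 0.006 -0.994 -0.113]
 [-1.    -0.008  0.019]] [ 0.39816733 -0.34196487  0.08188058] 0.05170745440699901
```

View pics/w2.png

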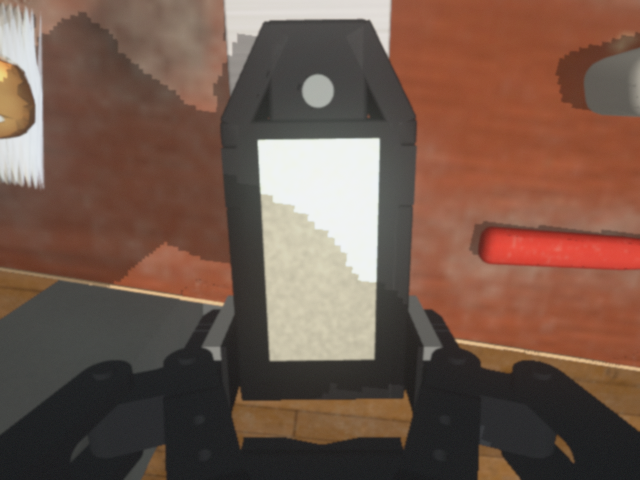

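The wrist view shows the cartridge held straight: tail edge at row 398, (243–404), nose front at row 20, (265–370). The apron is behind the nose, with edges at columns ~227 and ~391.

Run:
```python
from h import *
p=load('w2.png'); s=ctrl.read_state(); Rm=R.from_rotvec(s['eef_rot']).as_matrix(); e=s['eef_pos']
im=cv2.imread('pics/w2.png')
for v in (2,12,25,40): print(v, im[v,215:240,0].tolist(), im[v,380:402,0].tolist())
Q=np.array([px(p,u,v,.109) for u,v in [(243,398),(404,398),(265,20),(370,20),(258,139),(379,139),(375,360),(268,360)]])
print(((Q-e)@Rm*1000).round(1))
B=np.array([px(p,u,v,.008) for u,v in [(227,10),(391,10),(391,40)]]);print(B)
# mouth line predictions
d=np.array([.993,.1184,0]);n=np.array([-.1184,.993,0]);M=np.array([.536,-.319,0])
for b in B: print((b-M)@d,(b-M)@n)
```

```text
2 [99, 98, 96, 96, 96, 93, 95, 96, 117, 152, 181, 200, 205, 207, 207, 206, 208, 208, 206, 208, 208, 208, 208, 207, 208] [214, 214, 215, 215, 214, 214, 214, 214, 208, 195, 167, 124, 82, 66, 64, 64, 62, 62, 61, 62, 62, 61]
12 [98, 96, 96, 97, 98, 96, 97, 98, 107, 133, 170, 197, 211, 213, 214, 214, 214, 213, 214, 215, 214, 215, 215, 215, 214] [216, 216, 215, 215, 216, 216, 216, 214, 205, 182, 147, 104, 73, 64, 62, 64, 63, 61, 63, 60, 61, 60]
25 [87, 87, 89, 90, 89, 89, 89, 91, 91, 104, 139, 173, 196, 206, 209, 210, 209, 210, 209, 209, 211, 210, 210, 210, 210] [214, 214, 214, 214, 214, 214, 214, 211, 197, 171, 124, 82, 63, 60, 60, 59, 58, 59, 60, 59, 60, 59]
40 [99, 98, 99, 99, 99, 98, 97, 93, 86, 85, 102, 138, 170, 191, 202, 205, 204, 205, 204, 204, 202, 193, 167, 146, 142] [176, 204, 214, 215, 214, 214, 213, 202, 179, 140, 93, 67, 60, 57, 60, 56, 58, 59, 56, 58, 57, 59]
[[-26.6 -24.5  16. ]
 [-27.1  26.6  15.7]
 [-28.9 -13.  -92.6]
 [-29.1  12.3 -92.5]
 [-28.3 -16.  -64.5]
 [-28.6  15.6 -64.5]
 [-27.3  16.9   1.9]
 [-27.  -16.    2. ]]
[[ 0.50652216 -0.28614742  0.008     ]
 [ 0.51472165 -0.35981877  0.008     ]
 [ 0.50247239 -0.36181064  0.008     ]]
-0.025381753586306767 0.03611278940780819
-0.02596234241723658 -0.03801368471765976
-0.03836169773085976 -0.03854129254932055
```

Run:
```python
from h import *
p=load('w2.png'); im=cv2.imread('pics/w2.png')[:,:,0].astype(float)
def cross(r,a,b,l):
    row=cv2.GaussianBlur(im,(1,5),0)[r]; i=[k for k in range(a,b) if (row[k]-l)*(row[k+1]-l)<=0][0]; return i+(l-row[i])/(row[i+1]-row[i])
L=[];Rr=[]
for v in range(1,34,2):
    L.append(px(p,cross(v,218,238,150),v,.008)); Rr.append(px(p,cross(v,383,397,140),v,.008))
for E in (np.array(L),np.array(Rr)):
    f=np.polyfit(E[:,0],E[:,1],1); print(np.degrees(np.arctan(f[0])),E.mean(0))
M=(np.mean(L,0)+np.mean(Rr,0))/2; print(M)
```

```text
7.15000953762843 [ 0.50352852 -0.28531846  0.008     ]
6.551657553807596 [ 0.51183008 -0.35982773  0.008     ]
[ 0.5076793  -0.32257309  0.008     ]
```

```bash
cat >> h.py <<'E'
M=np.array([.536,-.3192]);Y=np.radians(6.85);D=np.array([np.cos(Y),np.sin(Y)]);N=np.array([-D[1],D[0]])
def rel(sx,z):
    s=ctrl.read_state(); Rm=R.from_rotvec(s['eef_rot']).as_matrix(); e=np.array(s['eef_pos'])
    T=np.r_[M+sx*D,z]; Rd=np.array([[0,D[1],-D[0]],[0,-D[0],-D[1]],[-1,0,0]])
    print('t',s['t'],'s,n,z mm',(1000*np.r_[(e[:2]-M)@D,(e[:2]-M)@N,e[2]]).round(1),'move cm',(100*Rm.T@(T-e)).round(2),'turn deg',np.degrees(R.from_matrix(Rm.T@Rd).as_rotvec()).round(2),
     'F along,side,z',np.r_[s['ft_force'][:2]@D,s['ft_force'][:2]@N,s['ft_force'][2]].round(1),'w',round(s['grip_width'],4))
E
python3 -c "from h import *; rel(-.118,.05)"
```

```text
t 5.95 s,n,z mm [-139.5   -5.8   81.8] move cm [ 3.15 -0.56 -2.21] turn deg [-0.3   1.12  0.49] F along,side,z [ 0.7 -0.3 -1.8] w 0.0515
```

```bash
python3 -m handwheel '[1,-0.5,-1,-0.3,1.1,0.5,1, 1.5,0,-1,0,0,0,1, 0,0,0,0,0,0,1]' ; python3 -c "from h import *; rel(-.118,.0145)"
```

```text
t: 6.32
eef_pos: [0.4174, -0.3329, 0.0541]
eef_rot: [2.155, 0.138, -2.159]
ft_force: [-0.1, -0.4, -1.7]
grip_width: 0.0517
t 6.325 s,n,z mm [-119.4    0.6   54.1] move cm [ 3.96  0.07 -0.14] turn deg [0.39 0.11 0.08] F along,side,z [-0.2 -0.4 -1.7] w 0.0517
```

```bash
python3 -m handwheel '[1.5,0.1,-0.1,0.4,0,0,1, 1.5,0,0,0,0,0,1, 0.8,0,0,0,0,0,1, 0,0,0,0,0,0,1]' ; python3 -c "
from h import *; rel(-.118,.0145); snap('wrist','w3.png')"
```

```text
t: 6.82
eef_pos: [0.4181, -0.3342, 0.0131]
eef_rot: [2.157, 0.131, -2.164]
ft_force: [0.2, -0.3, -1.4]
grip_width: 0.0519
t 6.825 s,n,z mm [-118.9   -0.9   13.1] move cm [-0.14 -0.09 -0.09] turn deg [-0.02  0.17  0.1 ] F along,side,z [ 0.1 -0.3 -1.4] w 0.0519
```

View pics/w3.png

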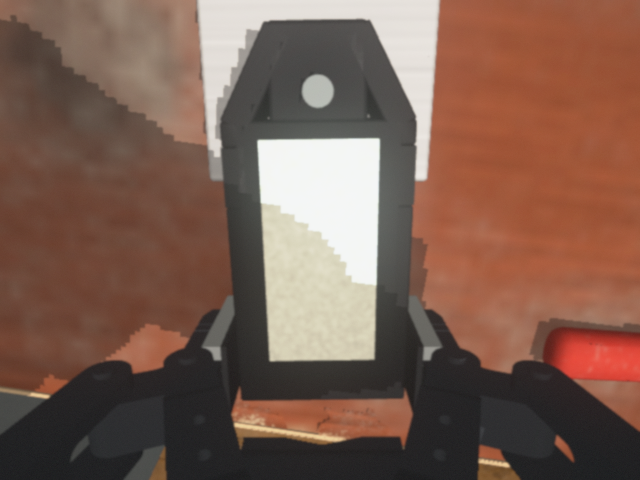

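The wrist view shows the apron, with near corners at (213,180) and (428,180), centred on the cartridge (column ~319). The alignment is good, so I'll start in.

```bash
python3 -c "
from h import *
p=load('w3.png')
for u,v in [(213,180),(428,180),(200,20),(438,20)]:
  q=px(p,u,v,.008)[:2]-M; print(1000*q@D,1000*q@N)"
python3 -m handwheel '[-0.1,-0.1,-1,0,0.2,0.1,1, 0,0,-1,0,0,0,1, 0,0,-1,0,0,0,1, 0,0,-0.5,0,0,0,1, 0,0,0,0,0,0,1]';python3 -c "from h import *; rel(-.05,.014)"
```

```text
-70.22480469421083 36.561430808015444
-70.2489169141792 -37.8542520474874
-19.986114294510465 36.951273968019336
-20.068953837335368 -37.4517132428876
t: 7.5
eef_pos: [0.4543, -0.3296, 0.0153]
eef_rot: [2.158, 0.127, -2.161]
ft_force: [-3.0, -1.0, -0.7]
grip_width: 0.0518
t 7.5 s,n,z mm [-82.4  -0.6  15.3] move cm [ 0.12 -0.06 -3.24] turn deg [-0.03  0.07 -0.07] F along,side,z [-3.1 -0.6 -0.7] w 0.0518
```

```bash
python3 -m handwheel '[0.1,0,-0.6,0,0,0,1, 0,0,-0.6,0,0,0,1, 0,0,-0.6,0,0,0,1, 0,0,-0.6,0,0,0,1, 0,0,0,0,0,0,1]';python3 -c "from h import *; rel(-.018,.0135)"
```

```text
t: 8.12
eef_pos: [0.4791, -0.3265, 0.0136]
eef_rot: [2.158, 0.127, -2.162]
ft_force: [-1.6, 0.4, -1.7]
grip_width: 0.0516
t 8.125 s,n,z mm [-57.3  -0.5  13.6] move cm [ 0.01 -0.05 -3.93] turn deg [-0.07  0.12 -0.03] F along,side,z [-1.5  0.6 -1.7] w 0.0516
```

```bash
python3 -m handwheel '[0,0,-0.5,0,0,0,1, 0,0,-0.5,0,0,0,1, 0,0,-0.5,0,0,0,1, 0,0,-0.5,0,0,0,1, 0,0,0,0,0,0,1]';python3 -c "from h import *; rel(-.018,.0135)"
```

```text
t: 8.75
eef_pos: [0.5003, -0.324, 0.0136]
eef_rot: [2.158, 0.127, -2.162]
ft_force: [-1.6, -0.3, -3.2]
grip_width: 0.0518
t 8.75 s,n,z mm [-36.   -0.5  13.6] move cm [ 0.01 -0.06 -1.8 ] turn deg [-0.08  0.11 -0.03] F along,side,z [-1.6 -0.1 -3.2] w 0.0518
```

```bash
python3 -m handwheel '[0,0,-0.4,0,0,0,1, 0,0,-0.4,0,0,0,1, 0,0,-0.4,0,0,0,1, 0,0,-0.4,0,0,0,1, 0,0,0,0,0,0,1]';python3 -c "from h import *; rel(-.018,.0135); snap('wrist','w4.png')"
```

```text
t: 9.38
eef_pos: [0.5181, -0.3217, 0.0138]
eef_rot: [2.159, 0.127, -2.161]
ft_force: [0.2, -0.1, -1.9]
grip_width: 0.0518
t 9.375 s,n,z mm [-18.   -0.3  13.8] move cm [ 0.03 -0.03 -0.  ] turn deg [-0.06  0.04 -0.03] F along,side,z [ 0.2 -0.1 -1.9] w 0.0518
```

View pics/w4.png

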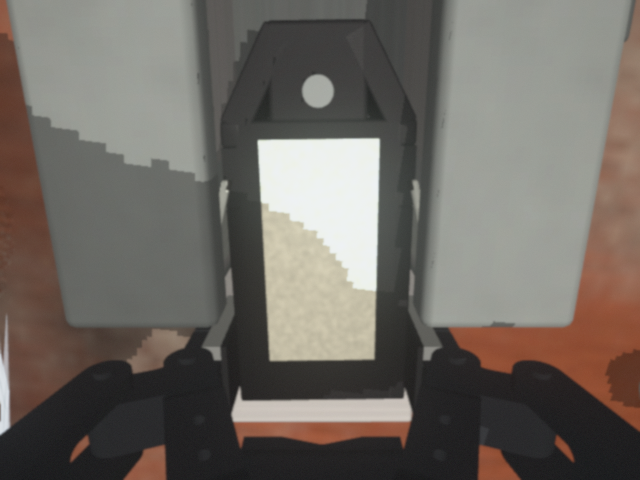

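The cartridge is straight in the mouth, with a leaf open along each side (about (225,230) and (415,230)). Its tail edge is at row 398 as before, so it has not slipped. I'll release, back off, shut the fingers and push.

```bash
python3 -m handwheel '[0.05,0,0,0,0,0,1, 0,0,0,0,0,0,0, 0,0,0,0,0,0,0, 0,0,0,0,0,0,0, 0,0,0,0,0,0,0, -0.2,0,1.5,0,0,0,0, 0,0,2,0,0,0,0, 0,0,1.3,0,0,0,0, 0,0,0,0,0,0,1, 0,0,0,0,0,0,1, 0,0,0,0,0,0,1, 0,0,0,0,0,0,1]' 40;python3 -m handwheel '[0,0,0,0,0,0,1, 0,0,0,0,0,0,1]'; python3 -c "from h import *; rel(-.052,.016)"
```

```text
t: 10.92
eef_pos: [0.4707, -0.3283, 0.0177]
eef_rot: [2.165, 0.125, -2.153]
ft_force: [0.2, 0.2, 0.2]
grip_width: 0.0125
t: 11.18
eef_pos: [0.4713, -0.3279, 0.0176]
eef_rot: [2.165, 0.126, -2.152]
ft_force: [-0.1, -0.0, -0.1]
grip_width: 0.0002
t 11.175 s,n,z mm [-65.3  -0.9  17.6] move cm [ 0.17 -0.09 -1.33] turn deg [ 0.   -0.32 -0.2 ] F along,side,z [-0.1  0.  -0.1] w 0.0002
```

```bash
python3 -m handwheel '[0.1,-0.05,-0.8,0,-0.3,-0.2,1, 0,0,-0.6,0,0,0,1, 0,0,-0.4,0,0,0,1, 0,0,-0.4,0,0,0,1, 0,0,-0.4,0,0,0,1, 0,0,-0.4,0,0,0,1, 0,0,-0.4,0,0,0,1]'; python3 -c "from h import *; rel(.03,.016)"
```

```text
t: 12.05
eef_pos: [0.5055, -0.3234, 0.016]
eef_rot: [2.157, 0.129, -2.164]
ft_force: [-0.9, -0.4, 0.9]
grip_width: -0.0002
t 12.05 s,n,z mm [-30.8  -0.6  16. ] move cm [-0.02 -0.06 -6.08] turn deg [-0.05  0.19  0.06] F along,side,z [-0.9 -0.3  0.9] w -0.0002
```

```bash
python3 -m handwheel '[0,0,-0.4,0,0,0,1, 0,0,-0.4,0,0,0,1, 0,0,-0.4,0,0,0,1, 0,0,-0.4,0,0,0,1]'; python3 -c "from h import *; rel(.03,.016)"
```

```text
t: 12.55
eef_pos: [0.5228, -0.3213, 0.016]
eef_rot: [2.157, 0.129, -2.164]
ft_force: [-1.5, -0.8, 1.1]
grip_width: 0.0002
t 12.55 s,n,z mm [-13.4  -0.5  16. ] move cm [-0.01 -0.05 -4.34] turn deg [-0.04  0.16  0.06] F along,side,z [-1.6 -0.6  1.1] w 0.0002
```

```bash
python3 -m handwheel '[0,0,-0.4,0,0,0,1, 0,0,-0.4,0,0,0,1, 0,0,-0.3,0,0,0,1]'; python3 -m handwheel '[0,0,-0.3,0,0,0,1, 0,0,-0.3,0,0,0,1]'; python3 -c "from h import *; rel(.03,.016)";  python3 -m handwheel '[0,0,-0.2,0,0,0,1, 0,0,-0.2,0,0,0,1]'; python3 -c "from h import *; rel(.03,.016)"
```

```text
t: 12.92
eef_pos: [0.5346, -0.3198, 0.016]
eef_rot: [2.157, 0.13, -2.163]
ft_force: [-2.0, 0.2, 0.3]
grip_width: -0.0003
t: 13.18
eef_pos: [0.5409, -0.319, 0.0159]
eef_rot: [2.157, 0.13, -2.164]
ft_force: [-1.6, -0.5, 0.5]
grip_width: -0.0003
t 13.175 s,n,z mm [ 4.9 -0.4 15.9] move cm [-0.01 -0.04 -2.51] turn deg [-0.03  0.17  0.07] F along,side,z [-1.6 -0.3  0.5] w -0.0003
t: 13.42
eef_pos: [0.5452, -0.3185, 0.016]
eef_rot: [2.157, 0.13, -2.164]
ft_force: [-1.9, -0.9, 1.3]
grip_width: 0.0
t 13.425 s,n,z mm [ 9.2 -0.4 16. ] move cm [-0.01 -0.04 -2.08] turn deg [-0.03  0.17  0.06] F along,side,z [-2.  -0.7  1.3] w 0.0
```

```bash
python3 -m handwheel '[0,0,-0.15,0,0,0,1, 0,0,-0.15,0,0,0,1]'|grep -E 'pos|force'; python3 -m handwheel '[0,0,-0.15,0,0,0,1, 0,0,-0.15,0,0,0,1]'|grep -E 'pos|force'; python3 -m handwheel '[0,0,-0.15,0,0,0,1, 0,0,-0.15,0,0,0,1]'|grep -E 'pos|force'; python3 -c "from h import *; rel(.03,.016)"
```

```text
eef_pos: [0.5483, -0.3182, 0.0159]
ft_force: [-1.3, 0.2, 1.4]
eef_pos: [0.5514, -0.3178, 0.0159]
ft_force: [-2.0, -0.7, 1.4]
eef_pos: [0.5545, -0.3174, 0.0159]
ft_force: [-0.9, 0.0, 1.0]
t 14.175 s,n,z mm [18.6 -0.4 15.9] move cm [-0.02 -0.04 -1.14] turn deg [-0.05  0.19  0.07] F along,side,z [-0.9  0.2  1. ] w 0.0
```

```bash
python3 -m handwheel '[0,0,-0.15,0,0,0,1, 0,0,-0.15,0,0,0,1]'|grep -E 'pos|force'; python3 -m handwheel '[0,0,-0.15,0,0,0,1, 0,0,-0.15,0,0,0,1]'|grep -E 'pos|force'; python3 -m handwheel '[0,0,-0.15,0,0,0,1, 0,0,-0.15,0,0,0,1]'|grep -E 'pos|force'; python3 -c "from h import *; rel(.03,.016);snap('wrist','w5.png')"
```

```text
eef_pos: [0.5578, -0.317, 0.0159]
ft_force: [-2.2, -0.6, 1.1]
eef_pos: [0.561, -0.3166, 0.0158]
ft_force: [-0.4, -1.4, -0.7]
eef_pos: [0.5639, -0.3165, 0.0156]
ft_force: [-2.6, -0.1, -0.4]
t 14.925 s,n,z mm [28.  -0.6 15.6] move cm [-0.04 -0.06 -0.2 ] turn deg [-0.06  0.2   0.07] F along,side,z [-2.6  0.2 -0.4] w -0.0
```

View pics/w5.png

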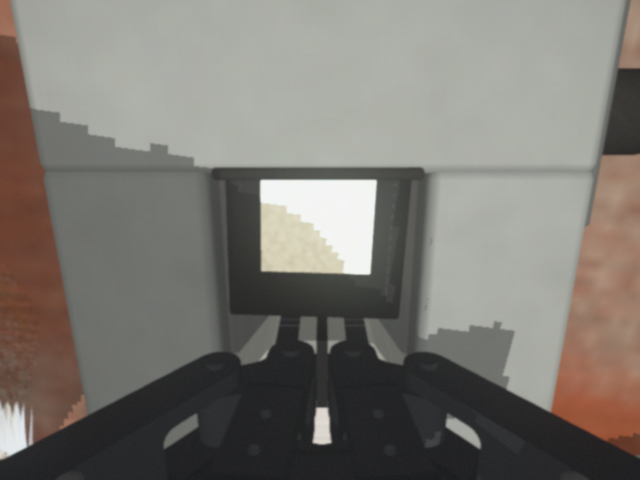

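The wrist view shows the cartridge tail edge at row ~316 (232–402), straight, inside the notch with the shut fingers right behind it.

```bash
python3 -c "
from h import *
p=load('w5.png')
for u,v in [(232,314),(402,317)]:
  q=px(p,u,v,.040)[:2]-M; print(1000*q@D,1000*q@N)"
python3 -m handwheel '[0,0,-0.15,0,0,0,1, 0,0,-0.15,0,0,0,1]'|grep -E 'pos|force'; python3 -m handwheel '[0,0,-0.15,0,0,0,1, 0,0,-0.15,0,0,0,1]'|grep -E 'pos|force'; python3 -m handwheel '[0,0,-0.15,0,0,0,1, 0,0,-0.15,0,0,0,1]'|grep -E 'pos|force'; python3 -c "from h import *; rel(.06,.016)"
```

```text
40.4502265872669 26.459387710632786
39.41627819451874 -25.301986941324397
eef_pos: [0.567, -0.3161, 0.0155]
ft_force: [-2.1, -0.4, 0.5]
eef_pos: [0.5696, -0.3158, 0.0154]
ft_force: [-5.1, -0.1, 1.9]
eef_pos: [0.5701, -0.3163, 0.0153]
ft_force: [-5.2, -0.5, 3.5]
t 15.725 s,n,z mm [34.2 -1.2 15.3] move cm [-0.1  -0.12 -2.58] turn deg [-0.13  0.59  0.11] F along,side,z [-5.2  0.1  3.5] w -0.0002
```

Contact with the catches: about 5 N with the arm stalling on 1.5 mm steps. I'll use slightly larger steps.

```bash
python3 -m handwheel '[-0.05,0,-0.25,0,0.3,0,1, 0,0,-0.25,0,0,0,1]'|grep -E 'pos|force'; python3 -m handwheel '[0,0,-0.25,0,0.2,0,1, 0,0,-0.25,0,0,0,1]'|grep -E 'pos|force'; python3 -c "from h import *; rel(.06,.016)"
```

```text
eef_pos: [0.5713, -0.3166, 0.015]
ft_force: [-6.3, 0.9, 3.7]
eef_pos: [0.5727, -0.3159, 0.0148]
ft_force: [-7.1, 0.6, 4.9]
t 16.225 s,n,z mm [36.8 -1.1 14.8] move cm [-0.16 -0.13 -2.31] turn deg [-0.29  0.94  0.31] F along,side,z [-7.   1.5  4.9] w -0.0001
```

```bash
python3 -m handwheel '[-0.1,-0.05,-0.3,-0.2,0.9,0.3,1, 0,0,-0.3,0,0.3,0,1]'|grep -E 'pos|force'; python3 -m handwheel '[-0.05,0,-0.3,0,0.4,0,1, 0,0,-0.3,0,0.3,0,1]'|grep -E 'pos|force'; python3 -c "from h import *; rel(.06,.016)"
```

```text
eef_pos: [0.5761, -0.3151, 0.0146]
ft_force: [-4.1, -0.1, 1.7]
eef_pos: [0.5834, -0.314, 0.0151]
ft_force: [-2.7, -0.8, -0.1]
t 16.725 s,n,z mm [47.7 -0.5 15.1] move cm [-0.07 -0.06 -1.23] turn deg [-0.14 -0.84  0.08] F along,side,z [-2.8 -0.5 -0.1] w 0.0001
```

```bash
python3 -m handwheel '[-0.05,0,-0.1,0,-0.8,0,1]'|grep -E 'pos|force'; python3 -m handwheel '[0,0,-0.1,0,0,0,1]'|grep -E 'pos|force'; python3 -m handwheel '[0,0,-0.1,0,0,0,1]'|grep -E 'pos|force';python3 -c "from h import *; rel(.06,.016);snap('wrist','w6.png')"
```

```text
eef_pos: [0.5845, -0.3139, 0.0156]
ft_force: [-1.7, -0.8, -0.7]
eef_pos: [0.587, -0.3133, 0.016]
ft_force: [0.0, 0.2, -0.7]
eef_pos: [0.5884, -0.313, 0.0162]
ft_force: [-3.0, -0.8, 1.7]
t 17.1 s,n,z mm [52.7 -0.1 16.2] move cm [ 0.02 -0.01 -0.73] turn deg [-0.07 -0.13  0.07] F along,side,z [-3.  -0.4  1.7] w -0.0002
```

View pics/w6.png

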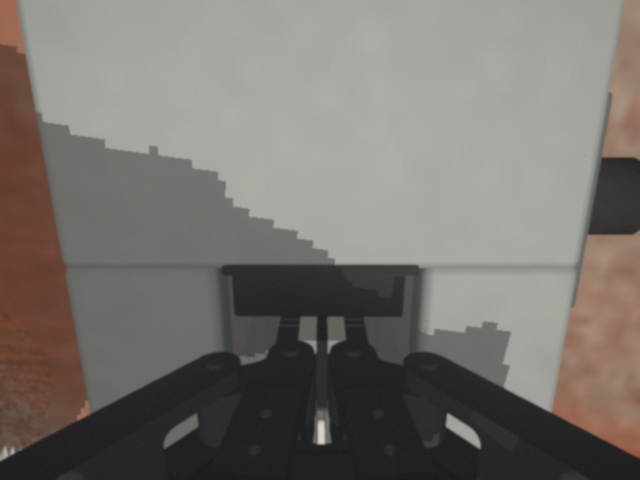

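The tail is at row ~316, still straight and touching the fingers. The force dipped to 0 and then rose, so the catches may have clicked. I'll feel for the solid stop.

```bash
python3 -m handwheel '[0,0,-0.1,0,0,0,1]'|grep -E 'pos|force'; python3 -m handwheel '[0,0,-0.1,0,0,0,1]'|grep -E 'pos|force'; python3 -m handwheel '[0,0,-0.15,0,0,0,1]'|grep -E 'pos|force'; python3 -m handwheel '[0,0,-0.15,0,0,0,1]'|grep -E 'pos|force';python3 -c "from h import *; rel(.06,.016)"
```

```text
eef_pos: [0.5888, -0.3132, 0.0162]
ft_force: [-3.0, -0.2, -0.0]
eef_pos: [0.5891, -0.3133, 0.0162]
ft_force: [-4.4, 0.6, 2.1]
eef_pos: [0.5891, -0.3135, 0.0161]
ft_force: [-7.2, -0.3, 2.9]
eef_pos: [0.5891, -0.3136, 0.0159]
ft_force: [-5.5, 0.3, 2.4]
t 17.65 s,n,z mm [53.4 -0.8 15.9] move cm [-0.01 -0.08 -0.66] turn deg [-0.18  0.36  0.12] F along,side,z [-5.4  1.   2.4] w 0.0002
```

```bash
python3 -m handwheel '[0,-0.05,-0.25,0,0.3,0,1, 0,0,-0.25,0,0.2,0,1]'|grep -E 'pos|force'; python3 -m handwheel '[0,0,-0.3,0,0.3,0,1, 0,0,-0.3,0,0.2,0,1]'|grep -E 'pos|force';python3 -c "from h import *; rel(.06,.016)"
```

```text
eef_pos: [0.5891, -0.3139, 0.0153]
ft_force: [-8.3, 1.4, 3.7]
eef_pos: [0.5891, -0.3141, 0.0147]
ft_force: [-9.7, 0.8, 7.8]
t 18.15 s,n,z mm [53.3 -1.2 14.7] move cm [-0.13 -0.13 -0.66] turn deg [-0.4   0.59  0.33] F along,side,z [-9.5  2.   7.8] w 0.0002
```

Solid: 10 N with no motion at 0.5891. I'll ease off 2 mm and leave straight up.

```bash
python3 -m handwheel '[-0.1,0,0.25,-0.3,0.3,0.2,1, -1,0,0,0,0,0,1, -2,0,0,0,0,0,1, -3,0,0,0,0,0,1, -4,0,0,0,0,0,1, -4,0,0,0,0,0,1, -3,0,4,0,0,0,1, 0,0,0,0,0,0,1, 0,0,0,0,0,0,1, 0,0,0,0,0,0,1, 0,0,0,0,0,0,1]'; python3 -c "from h import *; rel(.0,.16);snap('wrist','w7.png');snap('top','top2.png')
im=cv2.imread('pics/w7.png');t=cv2.resize(cv2.imread('pics/top2.png')[150:310,260:440],None,fx=2,fy=2)
c=np.zeros((480,800,3),np.uint8);c[:360,:440]=im[:360,100:540];c[:320,440:800]=t;cv2.imwrite('pics/c2.png',c)"
```

```text
t: 19.52
eef_pos: [0.5562, -0.3159, 0.2023]
eef_rot: [2.172, 0.132, -2.138]
ft_force: [0.0, -0.3, 0.2]
grip_width: -0.0001
t 19.525 s,n,z mm [ 20.4   0.8 202.3] move cm [4.2  0.06 2.11] turn deg [ 0.33 -0.9  -0.23] F along,side,z [-0.  -0.3  0.2] w -0.0001
```

View pics/c2.png

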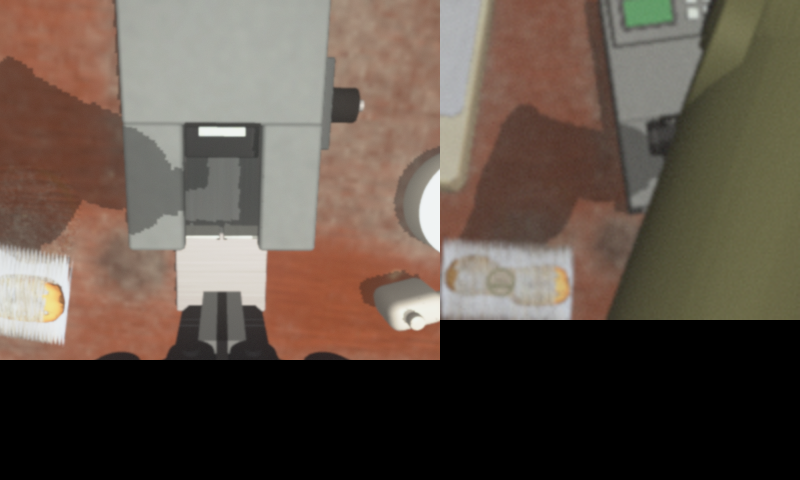

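The doors are shut across the mouth (row ~232, meeting at about (222,236) in the crop). The cartridge tail is at row ~157, straight, and the packet has not moved. Now I'll check whether the tail sprang back.

```bash
python3 -c "
from h import *
p=load('w6.png');print('pushed, TCP s=52.7')
for u,v in [(235,316),(402,316)]:
  q=px(p,u,v,.040)[:2]-M; print(1000*q@D,1000*q@N)
p=load('w7.png');print('now')
for u,v in [(286,157),(356,157)]:
  q=px(p,u,v,.040)[:2]-M; print(1000*q@D,1000*q@N)
im=cv2.imread('pics/w7.png')[:,:,1]; print(im[145:172,310].tolist(), im[145:172,335].tolist())
"
```

```text
pushed, TCP s=52.7
64.08828214868063 26.252974823103084
64.05043795974181 -24.87527114856017
now
63.16636947472608 25.466049632370517
63.408583858885216 -23.986792421337103
[74, 74, 72, 73, 74, 73, 72, 71, 71, 71, 72, 73, 87, 105, 111, 114, 113, 112, 113, 113, 111, 111, 108, 109, 111, 112, 110] [75, 74, 76, 75, 74, 76, 73, 73, 73, 73, 73, 77, 91, 108, 114, 117, 117, 118, 119, 118, 118, 117, 117, 117, 117, 116, 116]
```

```bash
python3 -c "from h import *; print(ctrl.sign_off())"
```

```text
the job is handed in; nothing more can be done
None
```

I loaded the cartridge into the coder and handed the job in at about 19.6 s of the 72 s. I gripped it by its ribbed tail, slid it nose first off the apron through the doors, then pushed the tail home with shut fingers through the notch.

**What the push felt like:**
- The catches resisted with 5 to 7 N over about 5 mm, then 3 to 4 N over about 10 mm. The force dropped to about 0 at the click.
- About 2 mm further in it met a solid stop, which did not move under about 10 N. That was the highest push force I read; readings came only at the end of each move.

**Last checks:**
- **Doors:** both showed shut across the mouth in the final wrist picture.
- **Cartridge:** it lay straight, with its tail about 63 mm inside the mouth. That is some 1.5 mm back from the stop, which fits the play in the catches; an uncaught cartridge could have been pushed back up to 6.5 mm by the pin.
- **Bystanders:** the biscuit packet had not visibly moved. I did not measure the tally counter or the label roll afterwards, because the arm hid them from the top camera, but no move went near them.
- **Robot:** it stood clear above the coder with no load on the wrist.

I could not read the contact pin or the door angles directly. That the catches hold is inferred from the forces and the small spring-back.

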